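Weigh out a charge of prosthesis adapter castings on the sprung scale

TASK

Weigh out one charge of castings for the polishing drum: take the red reject off the sprung scale's pan and put it in the yellow tray, then stand good castings from the sloping rack, thick grey ones and thin brass ones as needed, on the pan, stem up, until the red pointer is level with the green band on the gauge, between its upper and lower edges. Set them down gently so that the pan never hits its bottom stop, keep the castings that are not needed in the rack, and leave the green band, the screwdriver, the glue bottle and the wooden block as they are.

Things in the scene. Friction and masses are not known exactly. Their poses are not given: they have to be found in the camera images.
- thick0: thick adapter casting of dark grey steel (two alike): round flange 42 mm across and 14 mm thick, an 18 x 18 mm square stem 30 mm tall on it (44 mm in all), 220 g, give or take 5 percent. Origin: centre of the flange's underside; z up the stem, x and y square to its flats. Starts in any of the rack's four seats.
- thick1: thick adapter casting of dark grey steel (two alike): round flange 42 mm across and 14 mm thick, an 18 x 18 mm square stem 30 mm tall on it (44 mm in all), 220 g, give or take 5 percent. Origin: centre of the flange's underside; z up the stem, x and y square to its flats. Starts in any of the rack's four seats.
- thin0: thin adapter casting of yellow brass (two alike): round flange 42 mm across and 6 mm thick, a 14 x 14 mm square stem 30 mm tall on it (36 mm in all), 110 g, give or take 5 percent. Origin: centre of the flange's underside; z up the stem, x and y square to its flats. Starts in any of the rack's four seats.
- thin1: thin adapter casting of yellow brass (two alike): round flange 42 mm across and 6 mm thick, a 14 x 14 mm square stem 30 mm tall on it (36 mm in all), 110 g, give or take 5 percent. Origin: centre of the flange's underside; z up the stem, x and y square to its flats. Starts in any of the rack's four seats.
- reject: red-painted reject, of the same shape, size and weight as the thick castings; origin at the centre of the flange's underside, z up the stem, x and y square to the stem's flats. At the start it stands on the scale pan.
- pan_floor (a point): centre of the upper face of the scale's aluminium pan, 140 mm (x) by 200 mm (y), lip 5 mm high; z up. Unloaded it is 170 mm above the table and sinks straight down, about 24 mm for a thick casting, 12 mm for a thin one. The blue base below is 55 mm high; the white gauge plate stands on it 15 mm outside the pan's +x edge, 50 mm wide, its top 172 mm above the table.
- pan (a joint): how far the pan has sunk, in m: 0 unloaded, 0.085 on its bottom stop (to be avoided; up to 0.082 is allowed)
- pointer (a point): near the tip of the red pointer, a bar 3.5 mm thick that reaches from the pan's +x edge round the white gauge plate and lies across its +x face (the side away from the robot); it sinks with the pan and is 2.5 mm below the pan's upper face
- band_mid (a point): middle of the green band, 50 mm wide and 16 mm tall, clamped on the white gauge plate at a height that differs from day to day; the pointer must end between its upper and lower edges, 8 mm above and below this point
- rack: fixed white rack, seat sloping 30 degrees towards the robot. Origin: centre of its underside on the table; x away from the robot, y along the rack, z up. Four castings stand at y = -93, -31, 31 and 93 mm, flange undersides centred at x = 0, z = 65 mm, stems leaning 30 degrees from vertical towards -x. A 9 mm lip holds them below, with 9 mm ribs between.
- lamp_bar (a point): middle of the rack's lamp bar, 14 mm thick, 262 mm long along the rack's y, right above the seat row (rack x = 2 mm, z = 167 mm), on two posts at the rear ends (rack x = 45 mm, y = -125 and 125 mm). The gripper's body must come in under its front, tilted.
- tray_in (a point): centre of the inner floor of the yellow open reject tray, 130 x 130 mm outside, 35 mm high, walls 4 mm, floor about 4 mm above the table; axes parallel to its sides
- driver: bystander: screwdriver with a red handle, 180 mm, lying on the table
- glue: bystander: white glue bottle with a yellow cap, 48 mm across, 110 mm tall, origin under its centre
- block: bystander: wooden block 70 x 50 x 20 mm, origin under its centre
Not all that is in view belongs to the job. There is more than one size of the reject; the job needs the smallest.

How it is judged (in metres and radians):
At the end, for the whole second after the job is handed in: The pointer rests within 8 mm above or below the middle of the green band, the pan at rest; the red reject lies still inside the yellow tray; each grey or brass casting either stands on the pan, stem up (within 7 degrees of vertical), or sits in the rack (within 15 mm of the seat row) (z of pointer in the frame of band_mid between -0.008 and 0.008 m and velocity of joint pan between -0.01 and 0.01 m/s and x of reject in the frame of tray_in between -0.061 and 0.061 m and y of reject in the frame of tray_in between -0.061 and 0.061 m and z of reject in the frame of tray_in between -0.005 and 0.03 m and linear speed of reject below 0.02 m/s and ((x of thick0 in the frame of pan_floor between -0.07 and 0.07 m and y of thick0 in the frame of pan_floor between -0.1 and 0.1 m and z of thick0 in the frame of pan_floor between -0.004 and 0.006 m and angle between thick0's own z axis and vertical below 0.12 rad and linear speed of thick0 below 0.02 m/s) or (x of thick0 in the frame of rack between -0.015 and 0.015 m and y of thick0 in the frame of rack between -0.12 and 0.12 m and z of thick0 in the frame of rack between 0.05 and 0.08 m)) and ((x of thick1 in the frame of pan_floor between -0.07 and 0.07 m and y of thick1 in the frame of pan_floor between -0.1 and 0.1 m and z of thick1 in the frame of pan_floor between -0.004 and 0.006 m and angle between thick1's own z axis and vertical below 0.12 rad and linear speed of thick1 below 0.02 m/s) or (x of thick1 in the frame of rack between -0.015 and 0.015 m and y of thick1 in the frame of rack between -0.12 and 0.12 m and z of thick1 in the frame of rack between 0.05 and 0.08 m)) and ((x of thin0 in the frame of pan_floor between -0.07 and 0.07 m and y of thin0 in the frame of pan_floor between -0.1 and 0.1 m and z of thin0 in the frame of pan_floor between -0.004 and 0.006 m and angle between thin0's own z axis and vertical below 0.12 rad and linear speed of thin0 below 0.02 m/s) or (x of thin0 in the frame of rack between -0.015 and 0.015 m and y of thin0 in the frame of rack between -0.12 and 0.12 m and z of thin0 in the frame of rack between 0.05 and 0.08 m)) and ((x of thin1 in the frame of pan_floor between -0.07 and 0.07 m and y of thin1 in the frame of pan_floor between -0.1 and 0.1 m and z of thin1 in the frame of pan_floor between -0.004 and 0.006 m and angle between thin1's own z axis and vertical below 0.12 rad and linear speed of thin1 below 0.02 m/s) or (x of thin1 in the frame of rack between -0.015 and 0.015 m and y of thin1 in the frame of rack between -0.12 and 0.12 m and z of thin1 in the frame of rack between 0.05 and 0.08 m))); the robot touches nothing.
It fails at once if the pan was driven onto its bottom stop (sunk more than 82 mm) (value of joint pan above 0.082 m).
It fails at once if the green band was shifted by more than 3 mm (distance of band_mid from where it was at the start of the episode above 0.003 m).
It fails at once if the screwdriver, glue bottle or wooden block was moved by more than 25 mm or the bottle knocked over (distance of any of driver, glue, block from where it was at the start of the episode above 0.025 m or angle between glue's own z axis and vertical above 0.5 rad).
It also fails if it takes over 72 s, if anything falls off the work surface, if the arm or the gripper's body presses on something with over 40 N, if the wrist force passes 120 N, or if a joint passes its speed limit or range.

ROBOT

A 6-joint arm with a two-finger parallel gripper is mounted at the origin on the work surface. World frame = base frame: x ahead of the robot, y to its left, z up, the work surface at z = 0. Lengths are in mm, angles in rad, forces in N, time in s.
With the tool pointing down it reaches from about 400 to 925 mm from the base axis. Payload 12.5 kg.
Tool frame: the origin (TCP) lies at the very end of the fingers, on their centre line; the grasp point (between the pads) lies env.grip_point_offset behind it (env.grip_point_offset is the distance from the TCP to the grasp point, in mm); y points along the fingers, z is the direction in which the jaws open and shut, and the axes are right-handed (so a half turn about y gives the same grasp; the last joint's range is limited). The gripper opens to 95 mm and grips with 3 to 60 N. Pads are 20 mm wide; open, the fingers measure 119 mm over their backs; the gripper's body (75 mm by 180 mm) begins 59 mm behind the grasp point.
Start: joints at [-1.325, 0.491, 1.559, -0, 1.092, -0.106], TCP at [215.391, -586.731, 214.661] pointing down, gripper open.
Joint ranges: [-3.1, 3.1], [-0.84, 2.19], [0.05, 2.79], [-1.13, 4.28], [0.06, 2.93], [-2.69, 2.69]. Speed limits (rad/s): [2.22, 2.22, 2.79, 3.14, 3.14, 3.14].

INTERFACE

Orientations are given as [roll, pitch, yaw] about the fixed x, y, z axes, in that order (R = Rz(yaw) Ry(pitch) Rx(roll)).
In Python, from cell import readout, read_camera, env, nets gives the robot as it stands.
- The arm moves only by the tool apply_moves, never from a script. Its argument "increments" is a list of rows, each a list of 3 entries, a list of its own where there are three numbers: the shift along the tool's x, y, z in cm, then the turn, a rotation vector about the tool's x, y, z in degrees, then the finger opening in cm, from 0 to 9.51. A call has exactly 5 rows; each row shifts and turns the pose as measured when the row begins, along the tool's axes as they then stand; what a row does not reach is not made up. A row lasts 1/8 s, in which the tool goes at most 62.5 mm and 10.7 degrees, less where a joint would pass 70% of its speed; a pose out of reach is approached as far as the arm can. A call with a gripper value outside its range is refused whole. The fingers move at their own pace and stop on an object; the grip force is fixed at half the most. Time passes only in rows, so rows that do not move let the fingers close, or fill a call up. It gives the time, the measured TCP pose, the force and the opening at its end, in the units of the state.
- readout.state(): the state, without advancing time (a new reading comes with each control period).
- read_camera(name): name is "side" or "top"; returns a dict with "img" (420x560x3 uint8, red, green, blue), "vfov" (degrees; the focal length in pixels is half the picture's height over the tangent of half this angle, whatever the lens; pixels are square), "cx", "cy" (the principal point, pixels), "rvec" (rotation vector, rad) and "tvec" (3), from world to camera coordinates, as OpenCV has them. Camera axes: x right, y down, z forward; pixel columns grow to the right and rows downward; lengths in mm; the calibration is good to about 2 mm. A picture is of the moment at which its call begins. There is no depth.
- env.job_done(): hands the job in, once; it reports no verdict.
Trained networks look in a picture, given as the dict that the camera call returned (one of the last four; its "shot" number tells which), for a name from the list of things; names that differ only in an ending like _2 or _b are one class to them, and where a whole thing is asked for, a point or a joint stands for the part that bears it (a point fixed in the world has none). Each returns a list of dicts, best first, with "confidence" (0 to 1); they miss things now and then, are a little off and sometimes report something else, mostly with a low value. They report only what shows in the picture. A call takes as long as a camera call. They do not tell look-alikes from the thing itself.
- nets.look_for(picture, thing): "point" ([x, y, z] in mm, in the coordinates of the camera as it stood for that picture, good to about 4 mm: the middle of the surface that is visible of it).
- nets.mark_of(picture, thing): "point" ([x, y, z] in mm, in the coordinates of the camera as it stood for that picture, good to about 4 mm: a listed point, or the origin of a listed thing).
The state is a dict: "t": time; "joints": joint angles; "qvel": joint speeds; "tau": joint torques, N m; "eef_pos": TCP position; "tcp_rot": TCP orientation; "ft_force": force on the tool from outside, world axes, zero at the start; "moment": the same for the moment, N m; "opening": opening from 0.0 (shut) to 1.0 (fully open).
Only numpy, scipy, OpenCV 4.12 (cv2) and the standard library are available. Lean on these libraries where they do the work, as an engineer would, in place of code of your own. Each camera call takes 0.05 s, during which the arm holds its last target. There are 200 camera calls.

## Working session

There is one attempt and no reset: what is moved stays moved. The work goes in short steps, Python scripts to look and compute and a tool call to move; the robot and the scene stay as the last step left them, time stands still between calls to the robot, and variables do not carry over. Pictures are saved under pics/ and viewed, about 8 in all and at most 12, crops included, and the job is handed in when it is done.

Besides the shell and the picture viewer there is one more tool, called after "Request:" by a JSON object that holds its "fn" and its "kwargs", one argument or row to a line. apply_moves: Moves the arm, as the interface text tells. Its arguments: {"type":"object","properties":{"increments":{"type":"array"}},"required":["increments"]}

```bash
ls; mkdir -p pics; cat > h.py <<'E'
import numpy as np, cv2
from scipy.spatial.transform import Rotation as R
from cell import readout, read_camera, env, nets
def w(pic,p):
    Rm=cv2.Rodrigues(np.array(pic["rvec"],float))[0]
    return Rm.T@(np.array(p)-np.array(pic["tvec"]).ravel())
def px(pic,P):
    f=210/np.tan(np.radians(pic["vfov"]/2))
    Rm=cv2.Rodrigues(np.array(pic["rvec"],float))[0]
    c=Rm@np.array(P,float)+np.array(pic["tvec"]).ravel()
    return np.array([pic["cx"]+f*c[0]/c[2],pic["cy"]+f*c[1]/c[2]])
def save(pic,name,crop=None,s=1):
    im=pic["img"][:,:,::-1]
    if crop: x0,y0,x1,y1=crop; im=im[y0:y1,x0:x1]
    cv2.imwrite("pics/"+name,cv2.resize(im,None,fx=s,fy=s,interpolation=cv2.INTER_CUBIC))
def rows(res): pass
E
python3 - <<'E'
from h import *
print(readout.state(), env.grip_point_offset)
ps={n:read_camera(n) for n in("side","top")}
for n,p in ps.items():
    save(p,n+"0.png"); print(n,p["vfov"],p["cx"],p["cy"],"cam at",w(p,[0,0,0]).round())
    for t in["thick0","thin0","reject","pan_floor","pointer","band_mid","rack","lamp_bar","tray_in","driver","glue","block"]:
        for d in nets.mark_of(p,t)[:5]:
            P=w(p,d["point"]); print(t,round(d["confidence"],2),P.round(),px(p,P).round())
E
```

```text
pics
{'t': 0.0, 'joints': array([-1.32459601e+00,  4.91568296e-01,  1.55945378e+00, -1.72255321e-05,
        1.09168069e+00, -1.05605800e-01]), 'qvel': array([-0.00054644,  0.00084732, -0.0007868 , -0.00074656,  0.00092192,
        0.00040002]), 'tau': array([-2.64619221e-04, -6.12649369e+01, -2.58185917e+01,  6.92731887e-02,
        4.81739372e-02, -9.39517008e-05]), 'eef_pos': array([ 215.32603662, -586.47947528,  214.0548249 ]), 'tcp_rot': array([-1.57190187e+00,  1.01824842e-04, -2.78977865e+00]), 'ft_force': array([0.11239868, 0.22178564, 0.03447281]), 'moment': array([-0.00784263,  0.0241121 , -0.05284765]), 'opening': 1.000365625923654} 18.8
side 47.36497704260319 283.64556970688557 206.28121507824824 cam at [ 368. -741.  569.]
thick0 0.77 [556. 311.  65.] [244. 184.]
thick0 0.67 [647. 145.  66.] [299. 209.]
thick0 0.5 [ 552. -267.  144.] [323. 307.]
thin0 0.77 [584. 259.  66.] [260. 191.]
thin0 0.67 [612. 200.  65.] [278. 200.]
reject 0.6 [ 380. -232.    2.] [202. 390.]
reject 0.58 [ 569. -214.  147.] [322. 281.]
reject 0.28 [642. 149.  65.] [297. 209.]
pan_floor 0.7 [583. 25
[... 888 characters left out ...]
0.    2.] [347. 241.]
reject 0.59 [ 379. -227.    1.] [408. 316.]
reject 0.57 [ 568. -212.  145.] [418. 216.]
pan_floor 0.57 [ 552. -269.  148.] [449. 225.]
pointer 0.64 [ 647. -254.  141.] [438. 176.]
pointer 0.21 [462.  42.   4.] [280. 273.]
band_mid 0.39 [ 641. -257.  135.] [439. 180.]
rack 0.63 [598. 235.   2.] [193. 207.]
rack 0.5 [642.  33.   6.] [286. 189.]
lamp_bar 0.93 [601. 233. 166.] [177. 190.]
lamp_bar 0.69 [598. 237.   2.] [192. 207.]
lamp_bar 0.16 [648. 148.  64.] [231. 179.]
tray_in 0.92 [462.  42.   4.] [280. 273.]
driver 0.73 [743. 216.   2.] [205. 143.]
driver 0.6 [ 769. -149.   -3.] [369. 137.]
glue 0.56 [743. 214.   3.] [206. 143.]
block 0.67 [644.  32.   4.] [287. 189.]
```

View pics/side0.png

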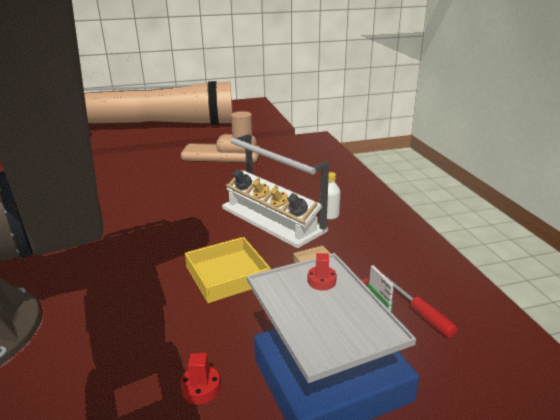

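View pics/top0.png

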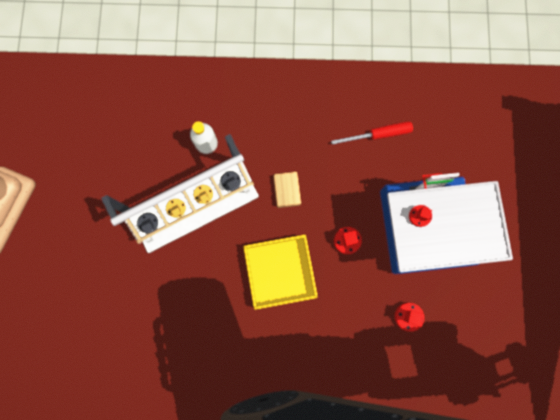

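Side view: the reject stands on the pan at (322,270). Other reds are at side (200,380) and top (347,241). The rack holds thick, thin, thin, thick, and the tray is at (228,270). In the top view the red candidates are A (418,216) on the pan, B (347,241) on the table and C (408,316) on the table. A fits: it is on the pan and looks the smallest although it is nearest to the camera. I'll confirm this in an enlarged crop.

```bash
python3 - <<'E'
from h import *
t=read_camera("top"); s=read_camera("side")
T=t["img"][:,:,::-1]; S=s["img"][:,:,::-1]
c=lambda im,x,y,wd,ht,k: cv2.resize(im[y:y+ht,x:x+wd],None,fx=k,fy=k,interpolation=cv2.INTER_CUBIC)
top=np.hstack([c(T,396,195,50,50,5),c(T,323,216,50,50,5),c(T,384,292,50,50,5)])
bot=np.hstack([c(S,298,245,50,60,5),c(S,355,250,100,60,5)])
cv2.imwrite("pics/reds.png",np.vstack([top,bot]))
a=c(T,110,150,150,105,5); cv2.imwrite("pics/rack.png",a)
for k in ("top","side"):
    p={"top":t,"side":s}[k]
    for n in("reject","pan_floor","band_mid","pointer"):
        for d in nets.mark_of(p,n)[:3]: print(k,n,round(d["confidence"],2),w(p,d["point"]).round(1))
    # red blob in pan, size
hsv=cv2.cvtColor(T,cv2.COLOR_BGR2HSV)
for (x,y,z) in((568,-212,153),(533,-100,10),(379,-228,10)):
    u=px(t,(x,y,z)); f=210/np.tan(np.radians(t["vfov"]/2)); print("mm/px",(1016-z)/f,u)
E
```

```text
top reject 0.76 [ 565.1 -210.3  143.6]
top reject 0.74 [ 380.  -229.5    0.7]
top reject 0.59 [ 5.30e+02 -9.66e+01 -1.00e-01]
top pan_floor 0.86 [ 552.5 -268.   148.9]
top band_mid 0.39 [ 642.6 -255.4  133.4]
top pointer 0.92 [ 650.2 -255.1  145.5]
side reject 0.77 [ 571.2 -213.6  147.1]
side reject 0.62 [ 379.  -227.3    0.4]
side pan_floor 0.62 [ 550.2 -272.3  143.8]
side band_mid 0.71 [ 644.5 -258.5  131.3]
side pointer 0.78 [ 647.4 -256.4  141.8]
mm/px 1.821141007492329 [418.85491399 215.50800404]
mm/px 2.122905971653862 [347.52204564 240.7649185 ]
mm/px 2.122905971653862 [409.00179519 316.46465505]
```

View pics/reds.png

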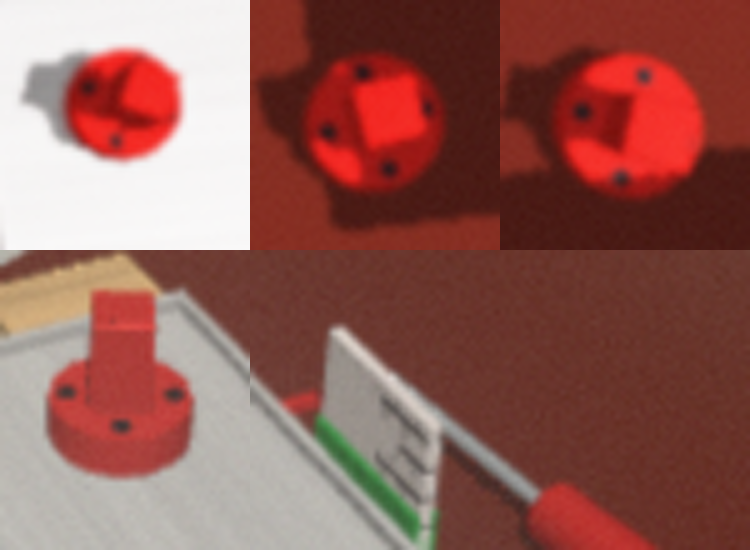

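View pics/rack.png

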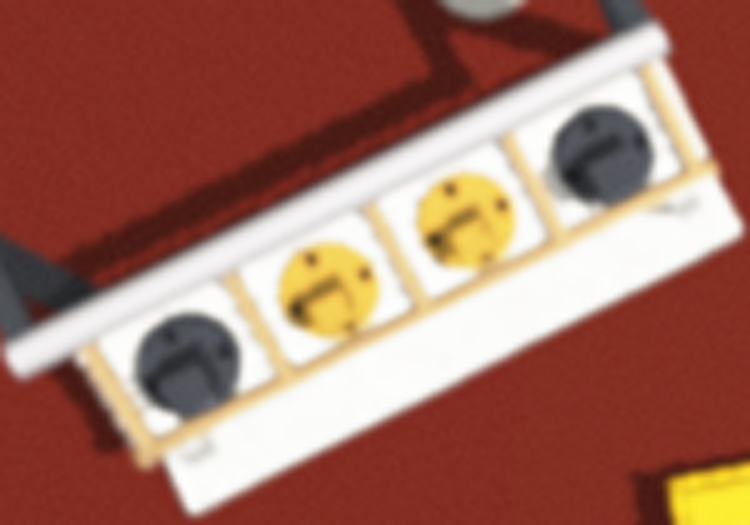

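Pan reject A has a flange of about 23 px x 1.82 mm, or 42 mm. B and C measure about 59 mm, so A is the one meant. Its stem flats face an azimuth of about -110° (or -20°). The band's middle is at z of about 132, so the sink must be about 35 mm, which is one thick plus one thin casting. Next is the helper and the approach.

```bash
cat >> h.py <<'E'
def tool(az,tilt=0,taz=0):
    """z (jaw) axis azimuth az deg when vertical; y down; then tilted by tilt so tool y leans outward along azimuth taz"""
    a=np.radians(az); z=np.array([np.cos(a),np.sin(a),0]); y=np.array([0,0,-1.])
    M=np.column_stack([np.cross(y,z),y,z])
    b=np.radians(taz); ax=np.array([-np.sin(b),np.cos(b),0])
    return R.from_rotvec(-ax*np.radians(tilt))*R.from_matrix(M)
def cur():
    s=readout.state(); return s,np.array(s["eef_pos"]),R.from_euler("xyz",s["tcp_rot"])
def plan(wps,start=None):
    """wps: (pos,Rot,rows,opening_cm); prints rows"""
    if start is None: s,p,r=cur(); print("t",round(s["t"],2),p.round(1),"f",np.round(s["ft_force"],1),"op",round(s["opening"],3),"q",np.round(s["joints"],2))
    else: p,r=start
    for P,Q,n,o in wps:
        P=np.array(P,float); p0,r0=p,r; rv=(r0.inv()*Q).as_rotvec()
        for i in range(1,n+1):
            pt=p0+(P-p0)*i/n; rt=r0*R.from_rotvec(rv*i/n)
            d=r.inv().apply(pt-p)/10; q=np.degrees((r.inv()*rt).as_rotvec())
            # keep the rounded pose
            d=d.round(2)+0; q=q.round(1)+0
            print(f"[{d.tolist()},{q.tolist()},{o}],")
            p=p+r.apply(d*10); r=r*R.from_rotvec(np.radians(q))
        print("-- at",p.round(1))
E
python3 - <<'E'
from h import *
plan([([568,-213.5,235],tool(-20),10,6.0)])
E
```

```text
t 1.8 [ 215.4 -586.7  214.7] f [-0.1 -0.  -0.4] op 0.999 q [-1.32  0.49  1.56  0.    1.09 -0.11]
[[-4.6, -0.2, -2.29],[0.0, -5.0, 0.0],6.0],
[[-4.77, -0.21, -1.88],[0.0, -5.0, 0.0],6.0],
[[-4.93, -0.2, -1.45],[0.0, -5.0, 0.0],6.0],
[[-5.03, -0.2, -1.02],[0.0, -4.9, 0.0],6.0],
[[-5.1, -0.21, -0.59],[0.0, -5.0, 0.0],6.0],
[[-5.13, -0.2, -0.14],[0.0, -5.0, 0.0],6.0],
[[-5.13, -0.2, 0.3],[0.0, -5.0, 0.0],6.0],
[[-5.08, -0.21, 0.76],[0.0, -5.0, 0.0],6.0],
[[-4.99, -0.2, 1.19],[0.0, -5.0, 0.0],6.0],
[[-4.87, -0.21, 1.62],[0.0, -4.9, 0.0],6.0],
-- at [ 568.  -213.5  235. ]
```

Request:
{"fn": "apply_moves", "kwargs": {
  "increments": [
    [[-4.6, -0.2, -2.3], [0, -5, 0], 6],
    [[-4.8, -0.2, -1.9], [0, -5, 0], 6],
    [[-4.9, -0.2, -1.45], [0, -5, 0], 6],
    [[-5.0, -0.2, -1.0], [0, -5, 0], 6],
    [[-5.1, -0.2, -0.6], [0, -5, 0], 6]
  ]
}}

```text
t: 2.42
eef_pos: [393.3, -396.7, 224.4]
tcp_rot: [-1.57, -0.0, -2.346]
ft_force: [0.8, -0.3, 0.3]
opening: 0.635
```

Request:
{"fn": "apply_moves", "kwargs": {
  "increments": [
    [[-5.1, -0.2, -0.15], [0, -5, 0], 6],
    [[-5.1, -0.2, 0.3], [0, -5, 0], 6],
    [[-5.1, -0.2, 0.75], [0, -5, 0], 6],
    [[-5.0, -0.2, 1.2], [0, -5, 0], 6],
    [[0, 0, 0], [0, 0, 0], 6]
  ]
}}

```text
t: 3.05
eef_pos: [537.9, -237.7, 233.3]
tcp_rot: [-1.568, -0.001, -1.981]
ft_force: [-0.1, 0.1, 0.3]
opening: 0.63
```

```bash
python3 - <<'E'
from h import *
plan([([568,-213.5,200],tool(-20),2,6.0),([568,-213.5,165],tool(-20),2,6.0)])
E
```

```text
t 3.05 [ 537.9 -237.7  233.3] f [-0.1  0.1  0.3] op 0.63 q [-0.53  0.42  1.63 -0.    1.09 -0.12]
[[-1.71, 1.67, 0.9],[-0.1, -1.7, 0.0],6.0],
[[-1.68, 1.66, 0.95],[0.0, -1.8, 0.0],6.0],
-- at [ 568.  -213.6  200. ]
[[0.0, 1.75, 0.0],[0.0, 0.0, 0.0],6.0],
[[-0.01, 1.75, -0.01],[0.0, 0.0, 0.0],6.0],
-- at [ 568.  -213.5  165. ]
```

Request:
{"fn": "apply_moves", "kwargs": {
  "increments": [
    [[-1.7, 1.0, 0.9], [0, -1.7, 0], 6],
    [[-1.7, 1.0, 0.95], [0, -1.8, 0], 6],
    [[0, 1.0, 0], [0, 0, 0], 6],
    [[0, 0.3, 0], [0, 0, 0], 6],
    [[0, 0, 0], [0, 0, 0], 6]
  ]
}}

```text
t: 3.68
eef_pos: [568.6, -213.8, 196.9]
tcp_rot: [-1.57, -0.001, -1.919]
ft_force: [-0.2, 0.2, -0.2]
opening: 0.634
```

```bash
python3 - <<'E'
from h import *
t=read_camera("top"); s=read_camera("side")
c=lambda p,x,y,wd,ht,k: cv2.resize(p["img"][y:y+ht,x:x+wd,::-1],None,fx=k,fy=k,interpolation=cv2.INTER_CUBIC)
cv2.imwrite("pics/g1.png",np.hstack([c(t,370,160,100,100,4),c(s,270,220,100,100,4)]))
plan([([568,-213.5,165],tool(-20),2,6.0)])
E
```

```text
t 3.77 [ 568.7 -213.9  197.3] f [-0.1  0.8 -0.1] op 0.632 q [-0.47  0.48  1.62 -0.    1.03 -0.12]
[[-0.01, 1.61, -0.04],[0.0, 0.0, 0.0],6.0],
[[-0.01, 1.62, -0.04],[-0.1, 0.0, 0.1],6.0],
-- at [ 568.  -213.5  165. ]
```

View pics/g1.png

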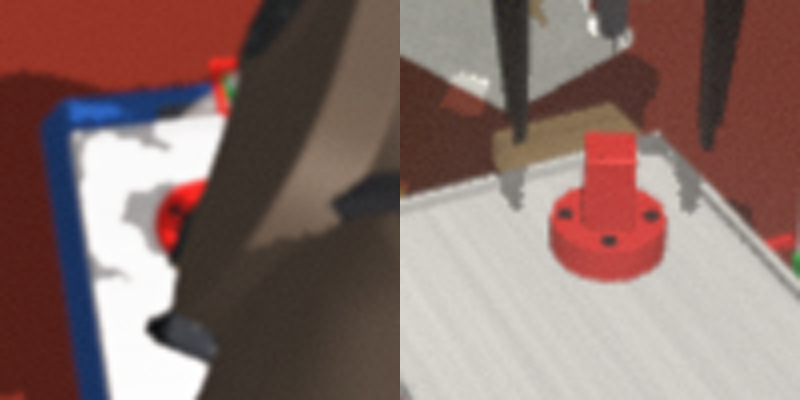

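The side crop shows the fingertips at (519,140) and (707,150), midpoint 613, straddling the reject's stem at 610. The grasp is well centred.

Request:
{"fn": "apply_moves", "kwargs": {
  "increments": [
    [[0, 1.6, 0], [0, 0, 0], 6],
    [[0, 1.6, 0], [0, 0, 0], 6],
    [[0, 0, 0], [0, 0, 0], 1],
    [[0, 0, 0], [0, 0, 0], 1],
    [[0, 0, 0], [0, 0, 0], 1]
  ]
}}

```text
t: 4.4
eef_pos: [568.4, -214.4, 163.2]
tcp_rot: [-1.569, -0.001, -1.92]
ft_force: [0.7, -0.0, 0.3]
opening: 0.375
```

Request:
{"fn": "apply_moves", "kwargs": {
  "increments": [
    [[0, 0, 0], [0, 0, 0], 1],
    [[0, -2, 0], [0, 0, 0], 1],
    [[0, -4, 0], [0, 0, 0], 1],
    [[0, -4, 0], [0, 0, 0], 1],
    [[0, 0, 0], [0, 0, 0], 1]
  ]
}}

```text
t: 5.03
eef_pos: [568.1, -214.0, 266.1]
tcp_rot: [-1.57, -0.001, -1.92]
ft_force: [-0.4, 0.9, -2.4]
opening: 0.187
```

```bash
python3 - <<'E'
from h import *
plan([([462,42,240],tool(-20),6,1),([462,42,40],tool(-20),5,1)])
E
```

```text
t 5.03 [ 568.1 -214.   266.1] f [-0.4  0.9 -2.4] op 0.187 q [-0.47  0.42  1.54 -0.    1.18 -0.12]
[[-3.41, 0.43, -3.12],[0.0, 0.0, 0.0],1],
[[-3.4, 0.43, -3.12],[0.0, 0.0, 0.0],1],
[[-3.41, 0.43, -3.12],[0.0, 0.0, 0.0],1],
[[-3.4, 0.43, -3.12],[0.0, 0.0, 0.0],1],
[[-3.41, 0.43, -3.12],[0.0, 0.0, 0.1],1],
[[-3.4, 0.43, -3.12],[0.0, 0.0, 0.0],1],
-- at [462.  42. 240.]
[[0.0, 4.0, 0.0],[0.0, 0.0, 0.0],1],
[[0.01, 4.0, 0.0],[0.0, 0.0, 0.0],1],
[[0.0, 4.0, -0.01],[0.0, 0.0, 0.0],1],
[[0.0, 4.0, 0.0],[0.0, 0.0, 0.0],1],
[[0.0, 4.0, 0.0],[0.0, 0.0, 0.0],1],
-- at [462.  42.  40.]
```

Request:
{"fn": "apply_moves", "kwargs": {
  "increments": [
    [[-3.4, 0.2, -3.1], [0, 0, 0], 1],
    [[-3.4, 0.2, -3.1], [0, 0, 0], 1],
    [[-3.4, 0.4, -3.1], [0, 0, 0], 1],
    [[-3.4, 0.5, -3.1], [0, 0, 0], 1],
    [[-3.4, 0.5, -3.1], [0, 0, 0], 1]
  ]
}}

```text
t: 5.65
eef_pos: [476.4, 2.8, 242.0]
tcp_rot: [-1.577, -0.002, -1.924]
ft_force: [0.8, 0.3, -2.3]
opening: 0.186
```

Request:
{"fn": "apply_moves", "kwargs": {
  "increments": [
    [[-3.4, 0.5, -3.1], [0, 0, 0], 1],
    [[0, 4, 0], [0, 0, 0], 1],
    [[0, 5, 0], [0, 0, 0], 1],
    [[0, 5, 0], [0, 0, 0], 1],
    [[0, 0, 0], [0, 0, 0], 1]
  ]
}}

```text
t: 6.28
eef_pos: [453.2, 50.1, 90.7]
tcp_rot: [-1.58, -0.003, -1.919]
ft_force: [0.0, -0.4, -1.3]
opening: 0.188
```

```bash
python3 - <<'E'
from h import *
plan([([462,42,25],tool(-20),3,1)])
E
```

```text
t 6.28 [453.2  50.1  90.7] f [ 0.  -0.4 -1.3] op 0.188 q [-0.04  0.45  2.09  0.    0.62  0.31]
[[0.15, 2.19, 0.39],[0.2, 0.0, 0.0],1],
[[0.15, 2.18, 0.38],[0.2, 0.0, 0.1],1],
[[0.15, 2.19, 0.38],[0.2, 0.0, 0.0],1],
-- at [462.  42.  25.]
```

Request:
{"fn": "apply_moves", "kwargs": {
  "increments": [
    [[0.15, 2.2, 0.4], [0, 0, 0], 1],
    [[0.15, 2.0, 0.4], [0, 0, 0], 1],
    [[0.1, 1.6, 0.3], [0, 0, 0], 1],
    [[0, 0.4, 0], [0, 0, 0], 1],
    [[0, 0, 0], [0, 0, 0], 1]
  ]
}}

```text
t: 6.9
eef_pos: [464.5, 42.3, 34.2]
tcp_rot: [-1.574, -0.001, -1.92]
ft_force: [-0.4, 0.6, -2.6]
opening: 0.189
```

Request:
{"fn": "apply_moves", "kwargs": {
  "increments": [
    [[0, 0.8, 0], [0, 0, 0], 1],
    [[0, 0.4, 0], [0, 0, 0], 1],
    [[0, 0, 0], [0, 0, 0], 3.5],
    [[0, 0, 0], [0, 0, 0], 3.5],
    [[0, 0, 0], [0, 0, 0], 3.5]
  ]
}}

```text
t: 7.52
eef_pos: [466.3, 42.5, 28.4]
tcp_rot: [-1.567, 0.002, -1.92]
ft_force: [0.3, 0.2, 0.2]
opening: 0.356
```

```bash
python3 - <<'E'
from h import *
# rack approach, casting y=-93
rk=np.array([601,231,0]);yw=28.7;a=np.radians(yw)
X=np.array([np.cos(a),np.sin(a),0]);Y=np.array([-np.sin(a),np.cos(a),0]);Z=np.array([0,0,1.])
s=-.5*X+.866*Z; perp=.866*X+.5*Z
Q=tool(yw-90,30,yw)
print(Q.as_matrix().round(2))
def tcp(y,d): return rk+Y*y+65*Z+s*d-3*perp
s_,p,r=cur()
up=p+[0,0,150]
pre=tcp(-93,120); fin=tcp(-93,18)
print(pre.round(),fin.round())
plan([(up,r,4,3.5),(pre,Q,6,4.0),(tcp(-93,70),Q,2,4),(fin,Q,3,4)])
E
```

```text
[[-0.76  0.44  0.48]
 [-0.42  0.24 -0.88]
 [-0.5  -0.87 -0.  ]]
[591. 119. 167.] [635. 144.  79.]
t 7.53 [466.3  42.5  28.4] f [0.3 0.2 0.2] op 0.356 q [-0.05  0.58  2.11  0.    0.45  0.3 ]
[[-0.01, -3.75, 0.01],[0.0, 0.0, 0.0],3.5],
[[0.0, -3.75, 0.02],[0.0, 0.0, 0.0],3.5],
[[-0.01, -3.75, 0.01],[0.0, 0.0, 0.0],3.5],
[[-0.01, -3.75, 0.01],[0.0, 0.0, 0.0],3.5],
-- at [466.2  42.6 178.4]
[[-1.91, 0.19, 1.51],[1.8, 6.7, 4.8],4.0],
[[-2.05, 0.4, 1.27],[1.8, 6.8, 4.7],4.0],
[[-2.15, 0.61, 1.01],[1.7, 6.7, 4.7],4.0],
[[-2.18, 0.82, 0.73],[1.8, 6.7, 4.8],4.0],
[[-2.18, 1.01, 0.45],[1.8, 6.8, 4.7],4.0],
[[-2.12, 1.21, 0.15],[1.8, 6.7, 4.8],4.0],
-- at [590.7 119.4 167.4]
[[0.0, 2.5, 0.0],[0.0, 0.0, 0.0],4],
[[0.0, 2.5, 0.0],[0.0, 0.0, 0.0],4],
-- at [612.7 131.3 124.1]
[[0.0, 1.73, 0.0],[0.0, 0.0, 0.0],4],
[[0.0, 1.73, 0.0],[0.0, 0.0, 0.0],4],
[[0.0, 1.74, -0.01],[0.0, 0.0, 0.0],4],
-- at [635.5 143.9  79. ]
```

Request:
{"fn": "apply_moves", "kwargs": {
  "increments": [
    [[0, -2, 0], [0, 0, 0], 3.5],
    [[0, -4, 0], [0, 0, 0], 3.5],
    [[0, -4, 0], [0, 0, 0], 3.5],
    [[0, -4, 0], [0, 0, 0], 3.5],
    [[0, 0, 0], [0, 0, 0], 3.5]
  ]
}}

```text
t: 8.15
eef_pos: [465.9, 42.3, 171.6]
tcp_rot: [-1.569, 0.001, -1.92]
ft_force: [-0.6, 0.4, -0.2]
opening: 0.366
```

Request:
{"fn": "apply_moves", "kwargs": {
  "increments": [
    [[-1.9, 0.2, 1.5], [1.8, 6.7, 4.8], 4],
    [[-2.05, 0.4, 1.3], [1.8, 6.7, 4.8], 4],
    [[-2.15, 0.6, 1.0], [1.8, 6.7, 4.8], 4],
    [[-2.2, 0.8, 0.7], [1.8, 6.7, 4.8], 4],
    [[-2.2, 1.0, 0.4], [1.8, 6.7, 4.8], 4]
  ]
}}

```text
t: 8.78
eef_pos: [571.5, 106.6, 158.8]
tcp_rot: [-1.547, 0.449, -2.531]
ft_force: [0.8, 0.3, 0.3]
opening: 0.425
```

```bash
cat >> h.py <<'E'
rk=np.array([601,231,0]);yw=28.7;_a=np.radians(yw)
X=np.array([np.cos(_a),np.sin(_a),0]);Y=np.array([-np.sin(_a),np.cos(_a),0]);Z=np.array([0,0,1.])
S=-.5*X+.866*Z; perp=.866*X+.5*Z
Q=tool(yw-90,30,yw)
def tcp(y,d): return rk+Y*y+65*Z+S*d-3*perp
E
python3 - <<'E'
from h import *
plan([(tcp(-93,120),Q,3,4.0)])
E
```

```text
t 8.78 [571.5 106.6 158.8] f [0.8 0.3 0.3] op 0.425 q [-0.05  0.4   2.01  0.63  0.43  0.38]
[[-0.82, 0.08, 0.02],[0.5, 1.9, 1.4],4.0],
[[-0.81, 0.09, -0.01],[0.5, 1.8, 1.4],4.0],
[[-0.81, 0.12, -0.04],[0.6, 1.9, 1.4],4.0],
-- at [590.7 119.4 167.4]
```

Request:
{"fn": "apply_moves", "kwargs": {
  "increments": [
    [[-0.8, 0.1, 0], [0.5, 1.9, 1.4], 4],
    [[-0.8, 0.1, 0], [0.5, 1.9, 1.4], 4],
    [[-0.8, 0.1, 0], [0.5, 1.9, 1.4], 4],
    [[0, 0, 0], [0, 0, 0], 4],
    [[0, 0, 0], [0, 0, 0], 4]
  ]
}}

```text
t: 9.4
eef_pos: [589.0, 118.5, 160.0]
tcp_rot: [-1.578, 0.515, -2.651]
ft_force: [-0.2, 0.9, 0.5]
opening: 0.423
```

```bash
python3 - <<'E'
from h import *
t=read_camera("top"); s=read_camera("side")
c=lambda p,x,y,wd,ht,k: cv2.resize(p["img"][y:y+ht,x:x+wd,::-1],None,fx=k,fy=k,interpolation=cv2.INTER_CUBIC)
cv2.imwrite("pics/g2.png",np.hstack([c(t,180,140,130,180,3),c(s,205,125,130,180,3)]))
plan([(tcp(-93,70),Q,2,4),(tcp(-93,18),Q,3,4)])
ss,p,r=cur(); print(r.as_matrix().round(3)[:,1:], Q.as_matrix().round(3)[:,1:])
for n,pc,o in(("top",t,(180,140)),("side",s,(205,125))):
    for d in (18,44,100): print(n,d,((px(pc,tcp(-93,d)+3*perp)-o)*3).round())
    print(((px(pc,p)-o)*3).round())
E
```

```text
t 9.5 [589.1 118.5 160.4] f [ 0.6 -0.7  0.1] op 0.418 q [-0.03  0.41  2.02  0.78  0.36  0.36]
[[-0.27, 2.24, 0.0],[0.0, -0.3, 0.2],4],
[[-0.27, 2.24, 0.01],[0.1, -0.2, 0.3],4],
-- at [612.7 131.4 124.1]
[[0.0, 1.73, 0.0],[0.0, 0.0, 0.0],4],
[[0.0, 1.74, 0.0],[0.0, 0.0, 0.0],4],
[[0.01, 1.73, 0.0],[0.0, 0.0, 0.0],4],
-- at [635.5 143.8  79.1]
[[ 0.432  0.474]
 [ 0.238 -0.881]
 [-0.87  -0.006]] [[ 0.439  0.48 ]
 [ 0.24  -0.877]
 [-0.866 -0.   ]]
top 18 [154. 127.]
top 44 [159. 136.]
top 100 [171. 159.]
[180. 176.]
side 18 [272. 236.]
side 44 [259. 215.]
side 100 [230. 165.]
[215. 160.]
```

View pics/g2.png

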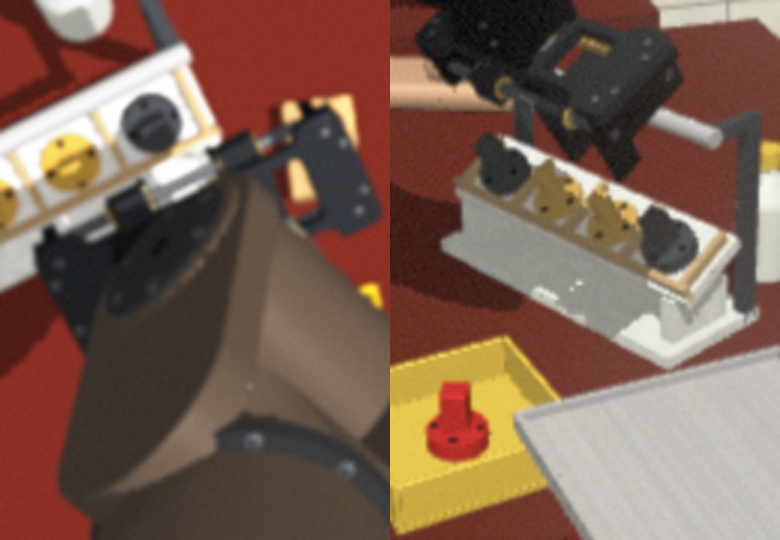

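The side crop shows the reject standing in the yellow tray at (457,420). The fingers are in front of the rack and line up with the right-hand thick casting, whose stem top is at (650,215) as predicted.

Request:
{"fn": "apply_moves", "kwargs": {
  "increments": [
    [[-0.3, 2.2, 0], [0, 0, 0.2], 4],
    [[-0.2, 2.2, 0], [0, 0, 0.2], 4],
    [[0, 2.0, 0], [0, 0, 0], 4],
    [[0, 1.7, 0], [0, 0, 0], 4],
    [[0, 0, 0], [0, 0, 0], 4]
  ]
}}

```text
t: 10.12
eef_pos: [629.3, 139.7, 90.8]
tcp_rot: [-1.576, 0.522, -2.65]
ft_force: [1.2, 0.2, 0.5]
opening: 0.421
```

```bash
python3 - <<'E'
from h import *
plan([(tcp(-93,18),Q,1,4)])
E
```

```text
t 10.12 [629.3 139.7  90.8] f [1.2 0.2 0.5] op 0.421 q [0.02 0.57 1.98 1.09 0.27 0.08]
[[-0.06, 1.38, -0.07],[0.0, -0.5, 0.1],4],
-- at [635.4 143.9  79.1]
```

Request:
{"fn": "apply_moves", "kwargs": {
  "increments": [
    [[0, 0.9, 0], [0, -0.5, 0], 4],
    [[0, 0.4, 0], [0, 0, 0], 4],
    [[0, 0, 0], [0, 0, 0], 1],
    [[0, 0, 0], [0, 0, 0], 1],
    [[0, 0, 0], [0, 0, 0], 1]
  ]
}}

```text
t: 10.75
eef_pos: [634.7, 142.3, 81.6]
tcp_rot: [-1.57, 0.524, -2.639]
ft_force: [-0.4, 0.5, -1.1]
opening: 0.187
```

```bash
python3 - <<'E'
from h import *
plan([(tcp(-93,18),Q,1,4)])
s=readout.state(); print(s["ft_force"],s["tcp_rot"],s["opening"])
E
```

```text
t 10.75 [634.7 142.3  81.6] f [-0.4  0.5 -1.1] op 0.187 q [0.02 0.59 1.97 1.14 0.26 0.02]
[[0.0, 0.29, -0.1],[0.0, 0.1, 0.0],4],
-- at [635.5 143.9  79.1]
[-0.4132172   0.51649673 -1.12922687] [-1.56990062  0.52369206 -2.63934089] 0.18661373586376945
```

Request:
{"fn": "apply_moves", "kwargs": {
  "increments": [
    [[0, -1, 0], [0, 0, 0], 1],
    [[0, -2.5, 0], [0, 0, 0], 1],
    [[0, -3, 0], [0, 0, 0], 1],
    [[0, -3, 0], [0, 0, 0], 1],
    [[0, 0, 0], [0, 0, 0], 1]
  ]
}}

```text
t: 11.38
eef_pos: [590.6, 118.7, 165.0]
tcp_rot: [-1.571, 0.52, -2.64]
ft_force: [0.8, -0.6, -2.4]
opening: 0.186
```

```bash
python3 - <<'E'
from h import *
s,p,r=cur()
V=tool(yw-90)
plan([([560,60,250],V,4,1),([548,-240,245],V,6,1)])
E
```

```text
t 11.38 [590.6 118.7 165. ] f [ 0.8 -0.6 -2.4] op 0.186 q [-0.03  0.4   2.01  0.78  0.37  0.36]
[[0.14, -2.53, 0.92],[0.0, 0.0, -7.5],1],
[[0.46, -2.49, 0.92],[0.0, 0.0, -7.4],1],
[[0.79, -2.4, 0.91],[0.0, 0.0, -7.5],1],
[[1.09, -2.29, 0.92],[0.0, 0.1, -7.4],1],
-- at [559.9  60.  250. ]
[[2.57, 0.08, 4.29],[0.0, 0.0, 0.0],1],
[[2.58, 0.08, 4.29],[0.0, 0.0, 0.0],1],
[[2.57, 0.09, 4.29],[0.0, 0.0, 0.0],1],
[[2.57, 0.08, 4.3],[0.0, 0.0, 0.0],1],
[[2.58, 0.08, 4.29],[0.0, 0.0, 0.0],1],
[[2.57, 0.08, 4.29],[0.0, 0.0, 0.0],1],
-- at [ 548. -240.  245.]
```

Request:
{"fn": "apply_moves", "kwargs": {
  "increments": [
    [[0.15, -2.5, 0.9], [0, 0, -7.5], 1],
    [[0.5, -2.5, 0.9], [0, 0, -7.5], 1],
    [[0.8, -2.4, 0.9], [0, 0, -7.5], 1],
    [[1.1, -2.3, 0.9], [0, 0, -7.4], 1],
    [[2.6, 0, 4.3], [0, 0, 0], 1]
  ]
}}

```text
t: 12.0
eef_pos: [558.4, 17.8, 236.4]
tcp_rot: [-1.588, 0.024, -2.626]
ft_force: [0.4, -0.4, -2.1]
opening: 0.183
```

Request:
{"fn": "apply_moves", "kwargs": {
  "increments": [
    [[2.6, 0, 4.3], [0, 0, 0], 1],
    [[2.6, 0, 4.3], [0, 0, 0], 1],
    [[2.6, 0, 4.3], [0, 0, 0], 1],
    [[2.0, 0, 3.2], [0, 0, 0], 1],
    [[0, 0, 0], [0, 0, 0], 1]
  ]
}}

```text
t: 12.62
eef_pos: [555.1, -175.0, 222.9]
tcp_rot: [-1.6, 0.027, -2.62]
ft_force: [-0.3, 0.6, -2.6]
opening: 0.184
```

```bash
python3 - <<'E'
from h import *
V=tool(yw-90)
plan([([548,-240,205],V,4,1)])
E
```

```text
t 12.62 [ 555.1 -175.   222.9] f [-0.3  0.6 -2.6] op 0.184 q [-0.44  0.42  1.65  0.04  1.07  0.59]
[[0.98, 0.38, 1.33],[0.4, 0.3, -0.4],1],
[[0.96, 0.4, 1.34],[0.5, 0.3, -0.4],1],
[[0.96, 0.41, 1.33],[0.4, 0.3, -0.3],1],
[[0.94, 0.43, 1.34],[0.4, 0.3, -0.4],1],
-- at [ 548. -240.  205.]
```

Request:
{"fn": "apply_moves", "kwargs": {
  "increments": [
    [[1.0, 0.2, 1.3], [0.4, 0.3, -0.4], 1],
    [[1.0, 0.2, 1.3], [0.5, 0.3, -0.4], 1],
    [[1.0, 0.2, 1.3], [0.4, 0.3, -0.4], 1],
    [[0.9, 0.2, 1.2], [0.4, 0.3, -0.4], 1],
    [[0, 0, 0], [0, 0, 0], 1]
  ]
}}

```text
t: 13.25
eef_pos: [546.5, -240.2, 210.7]
tcp_rot: [-1.572, -0.003, -2.639]
ft_force: [0.1, 0.5, -1.4]
opening: 0.189
```

```bash
python3 - <<'E'
from h import *
V=tool(yw-90)
plan([([548,-240,190],V,2,1),([548,-240,165],V,4,1)])
s=read_camera("side"); save(s,"p1.png",(210,200,470,400),3)
E
```

```text
t 13.25 [ 546.5 -240.2  210.7] f [ 0.1  0.5 -1.4] op 0.189 q [-0.52  0.46  1.63 -0.    1.06  0.54]
[[-0.07, 1.03, 0.03],[0.0, 0.1, 0.1],1],
[[-0.07, 1.04, 0.02],[0.1, 0.0, 0.1],1],
-- at [ 548. -240.  190.]
[[0.0, 0.62, 0.0],[0.0, 0.0, 0.0],1],
[[0.0, 0.63, 0.0],[0.0, 0.0, 0.0],1],
[[0.0, 0.62, 0.0],[0.0, 0.0, 0.0],1],
[[0.0, 0.63, 0.0],[0.0, 0.0, 0.0],1],
-- at [ 548. -240.  165.]
```

View pics/p1.png

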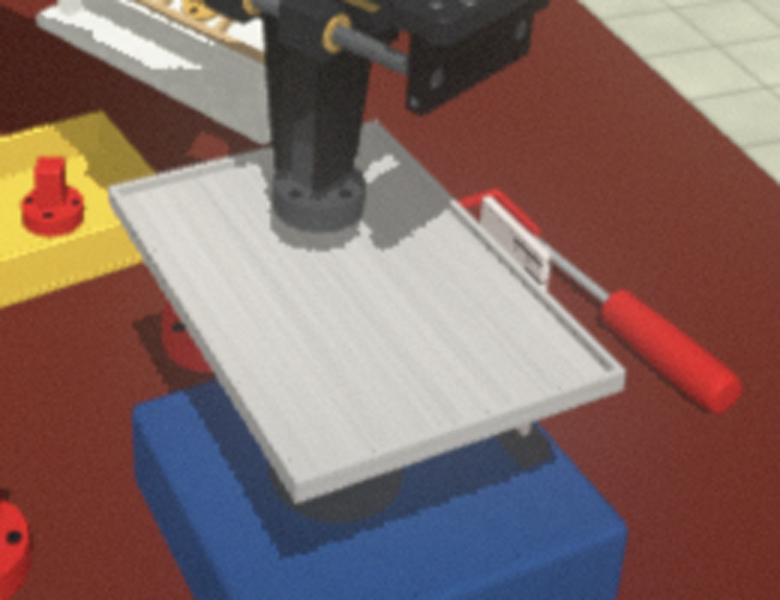

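The grey casting hangs upright just above the pan at (318,205). The pan is unloaded and level. Next I lower it to the loaded height and release.

Request:
{"fn": "apply_moves", "kwargs": {
  "increments": [
    [[0, 1.0, 0], [0, 0, 0], 1],
    [[0, 0.8, 0], [0, 0, 0], 1],
    [[0, 0.8, 0], [0, 0, 0], 1],
    [[0, 0.8, 0], [0, 0, 0], 1],
    [[0, 0.8, 0], [0, 0, 0], 1]
  ]
}}

```text
t: 13.92
eef_pos: [546.8, -238.9, 166.7]
tcp_rot: [-1.571, -0.002, -2.637]
ft_force: [-1.3, -0.2, 0.3]
opening: 0.184
```

Request:
{"fn": "apply_moves", "kwargs": {
  "increments": [
    [[0, 0.8, 0], [0, 0, 0], 1],
    [[0, 0.2, 0], [0, 0, 0], 1],
    [[0, 0, 0], [0, 0, 0], 1],
    [[0, 0, 0], [0, 0, 0], 1],
    [[0, 0, 0], [0, 0, 0], 1]
  ]
}}

```text
t: 14.55
eef_pos: [546.8, -238.9, 156.1]
tcp_rot: [-1.571, -0.002, -2.637]
ft_force: [-1.3, -0.2, 1.1]
opening: 0.185
```

Request:
{"fn": "apply_moves", "kwargs": {
  "increments": [
    [[0, -0.6, 0], [0, 0, 0], 1],
    [[0, -0.4, 0], [0, 0, 0], 1],
    [[0, 0, 0], [0, 0, 0], 1],
    [[0, 0, 0], [0, 0, 0], 1.9],
    [[0, 0, 0], [0, 0, 0], 2.2]
  ]
}}

```text
t: 15.18
eef_pos: [547.0, -238.8, 167.2]
tcp_rot: [-1.571, -0.001, -2.637]
ft_force: [-0.1, -0.5, 0.1]
opening: 0.221
```

Request:
{"fn": "apply_moves", "kwargs": {
  "increments": [
    [[0, 0, 0], [0, 0, 0], 3],
    [[0, 0, 0], [0, 0, 0], 4],
    [[0, -1, 0], [0, 0, 0], 4],
    [[0, -3, 0], [0, 0, 0], 4],
    [[0, -4, 0], [0, 0, 0], 4]
  ]
}}

```text
t: 15.8
eef_pos: [546.4, -238.3, 247.6]
tcp_rot: [-1.575, -0.004, -2.637]
ft_force: [-0.1, 0.0, 0.3]
opening: 0.418
```

```bash
python3 - <<'E'
from h import *
V=tool(yw-90)
plan([([565,80,250],V,6,4),(tcp(-31,120),Q,5,4)])
E
```

```text
t 15.8 [ 546.4 -238.3  247.6] f [-0.1  0.   0.3] op 0.418 q [-0.52  0.42  1.59 -0.    1.14  0.55]
[[-2.84, -0.03, -4.49],[0.0, 0.0, 0.0],4],
[[-2.83, -0.03, -4.5],[0.1, 0.1, 0.1],4],
[[-2.83, -0.03, -4.5],[0.0, 0.0, 0.0],4],
[[-2.83, -0.04, -4.5],[0.1, 0.0, 0.0],4],
[[-2.83, -0.04, -4.5],[0.0, 0.1, 0.1],4],
[[-2.82, -0.03, -4.5],[0.1, 0.0, 0.0],4],
-- at [565.  80. 250.]
[[-0.83, 1.65, -1.69],[0.0, 0.0, 6.0],4],
[[-0.65, 1.73, -1.68],[0.0, 0.0, 6.0],4],
[[-0.47, 1.78, -1.69],[0.0, 0.0, 6.0],4],
[[-0.28, 1.83, -1.68],[0.0, 0.0, 6.0],4],
[[-0.09, 1.84, -1.69],[0.0, 0.0, 6.0],4],
-- at [561.  173.8 167.4]
```

Request:
{"fn": "apply_moves", "kwargs": {
  "increments": [
    [[-2.8, 0, -4.5], [0, 0, 0], 4],
    [[-2.8, -0.2, -4.5], [0, 0, 0], 4],
    [[-2.8, -0.2, -4.5], [0, 0, 0], 4],
    [[-2.8, -0.2, -4.5], [0, 0, 0], 4],
    [[-2.8, -0.2, -4.5], [0, 0, 0], 4]
  ]
}}

```text
t: 16.42
eef_pos: [562.2, 29.9, 262.8]
tcp_rot: [-1.568, 0.003, -2.643]
ft_force: [0.2, -0.3, 0.0]
opening: 0.421
```

Request:
{"fn": "apply_moves", "kwargs": {
  "increments": [
    [[-2.8, 0, -4.5], [0, 0, 0], 4],
    [[0, 0, 0], [0, 0, 6], 4],
    [[0, 0, 0], [0, 0, 6], 4],
    [[0, 0, 0], [0, 0, 6], 4],
    [[0, 0, 0], [0, 0, 6], 4]
  ]
}}

```text
t: 17.05
eef_pos: [566.2, 90.2, 267.1]
tcp_rot: [-1.564, 0.438, -2.633]
ft_force: [0.0, 0.1, -0.1]
opening: 0.419
```

```bash
python3 - <<'E'
from h import *
plan([(tcp(-31,120),Q,4,4)])
E
```

```text
t 17.05 [566.2  90.2 267.1] f [ 0.   0.1 -0.1] op 0.419 q [-0.07  0.23  1.9   0.37  0.67  0.75]
[[0.24, 2.63, -1.91],[-0.1, 0.1, 1.2],4],
[[0.3, 2.62, -1.9],[0.0, 0.1, 1.2],4],
[[0.35, 2.62, -1.9],[-0.1, 0.1, 1.3],4],
[[0.42, 2.61, -1.9],[0.0, 0.1, 1.2],4],
-- at [561.  173.8 167.4]
```

Request:
{"fn": "apply_moves", "kwargs": {
  "increments": [
    [[0.3, 2.5, -1.9], [0, 0, 1.2], 4],
    [[0.3, 2.5, -1.9], [0, 0, 1.2], 4],
    [[0.4, 2.4, -1.9], [0, 0, 1.2], 4],
    [[0.3, 1.8, -1.8], [0, 0, 1.2], 4],
    [[0, 0, 0], [0, 0, 0], 4]
  ]
}}

```text
t: 17.68
eef_pos: [556.8, 171.1, 180.8]
tcp_rot: [-1.56, 0.531, -2.632]
ft_force: [-0.6, 0.1, -0.1]
opening: 0.422
```

```bash
python3 - <<'E'
from h import *
plan([(tcp(-31,70),Q,2,4),(tcp(-31,11),Q,4,4)])
s=read_camera("side"); t=read_camera("top")
c=lambda p,x,y,wd,ht,k: cv2.resize(p["img"][y:y+ht,x:x+wd,::-1],None,fx=k,fy=k,interpolation=cv2.INTER_CUBIC)
cv2.imwrite("pics/g3.png",np.hstack([c(s,210,130,130,130,3),c(s,270,220,130,130,3)]))
for d in (6,36,100): print(d,((px(s,tcp(-31,d)+3*perp)-(210,130))*3).round())
E
```

```text
t 17.68 [556.8 171.1 180.8] f [-0.6  0.1 -0.1] op 0.422 q [0.09 0.35 2.06 0.7  0.31 0.53]
[[0.14, 3.2, -0.04],[-0.2, 0.2, -0.2],4],
[[0.14, 3.21, -0.02],[-0.2, 0.2, -0.2],4],
-- at [582.9 185.7 124.1]
[[0.0, 1.47, 0.0],[0.0, 0.0, 0.0],4],
[[0.0, 1.48, 0.0],[0.0, 0.0, 0.0],4],
[[0.0, 1.47, 0.0],[0.0, 0.0, 0.0],4],
[[0.0, 1.48, 0.0],[0.0, 0.0, 0.0],4],
-- at [608.8 200.   73. ]
6 [204. 204.]
36 [189. 180.]
100 [155. 124.]
```

View pics/g3.png

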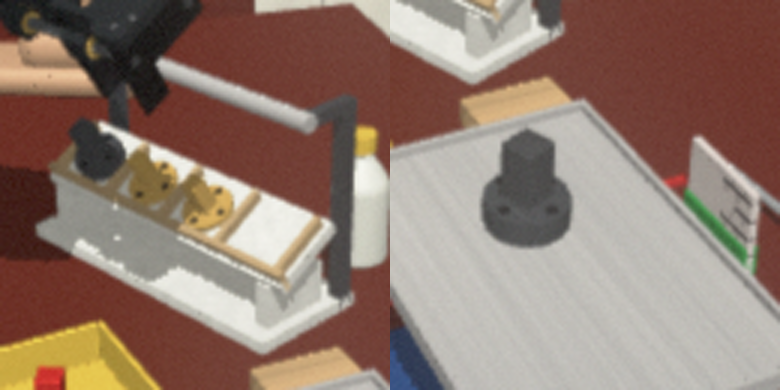

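The thick casting stands upright on the pan at (527,190) in the crop. The thin casting next to the vacated seat has its stem tip at (192,180), against (189,180) predicted. The fingers line up with it.

Request:
{"fn": "apply_moves", "kwargs": {
  "increments": [
    [[0.15, 2.8, 0], [-0.2, 0.2, -0.2], 4],
    [[0.15, 2.8, 0], [-0.2, 0.2, -0.2], 4],
    [[0, 2.0, 0], [0, 0, 0], 4],
    [[0, 1.6, 0], [0, 0, 0], 4],
    [[0, 0, 0], [0, 0, 0], 4]
  ]
}}

```text
t: 18.4
eef_pos: [603.7, 188.9, 107.0]
tcp_rot: [-1.567, 0.539, -2.641]
ft_force: [-0.8, 0.1, 0.4]
opening: 0.425
```

```bash
python3 - <<'E'
from h import *
plan([(tcp(-31,11),Q,1,4)])
E
```

```text
t 18.4 [603.7 188.9 107. ] f [-0.8  0.1  0.4] op 0.425 q [0.12 0.53 2.01 1.12 0.21 0.13]
[[0.9, 3.42, -0.73],[-0.2, 0.0, -0.9],4],
-- at [608.8 199.9  73. ]
```

Request:
{"fn": "apply_moves", "kwargs": {
  "increments": [
    [[0.9, 0, -0.4], [0, 0, -0.9], 4],
    [[0.3, 0, -0.4], [0, 0, 0], 4],
    [[0, 0, 0], [0, 0, 0], 4],
    [[0, 0, 0], [0, 0, 0], 4],
    [[0, 0, 0], [0, 0, 0], 4]
  ]
}}

```text
t: 19.02
eef_pos: [590.4, 190.6, 103.9]
tcp_rot: [-1.566, 0.526, -2.641]
ft_force: [-0.2, 0.2, -0.8]
opening: 0.421
```

```bash
python3 - <<'E'
from h import *
plan([(tcp(-31,11),Q,3,4)])
E
```

```text
t 19.02 [590.4 190.6 103.9] f [-0.2  0.2 -0.8] op 0.421 q [0.13 0.52 2.04 1.13 0.2  0.12]
[[-0.08, 1.23, 0.01],[-0.1, 0.0, 0.0],4],
[[-0.07, 1.24, 0.02],[-0.1, 0.0, -0.1],4],
[[-0.08, 1.23, 0.02],[-0.1, 0.0, 0.0],4],
-- at [608.8 199.9  73. ]
```

Request:
{"fn": "apply_moves", "kwargs": {
  "increments": [
    [[0, 0.9, 0], [0, 0, 0], 4],
    [[0, 0.8, 0], [0, 0, 0], 4],
    [[0, 0.7, 0], [0, 0, 0], 4],
    [[0, 0.4, 0], [0, 0, 0], 4],
    [[0, 0, 0], [0, 0, 0], 4]
  ]
}}

```text
t: 19.65
eef_pos: [603.7, 197.4, 79.4]
tcp_rot: [-1.565, 0.527, -2.64]
ft_force: [-0.5, -0.5, -0.0]
opening: 0.419
```

```bash
python3 - <<'E'
from h import *
plan([(tcp(-31,11),Q,1,4)])
E
```

```text
t 19.65 [603.7 197.4  79.4] f [-0.5 -0.5 -0. ] op 0.419 q [ 0.14  0.58  2.02  1.32  0.18 -0.06]
[[-0.17, 0.84, 0.01],[-0.3, 0.0, -0.2],4],
-- at [608.8 200.   73. ]
```

Request:
{"fn": "apply_moves", "kwargs": {
  "increments": [
    [[-0.1, 0.5, 0], [0, 0, 0], 4],
    [[0, 0, 0], [0, 0, 0], 0.8],
    [[0, 0, 0], [0, 0, 0], 0.8],
    [[0, 0, 0], [0, 0, 0], 0.8],
    [[0, 0, 0], [0, 0, 0], 0.8]
  ]
}}

```text
t: 20.27
eef_pos: [606.8, 199.0, 75.8]
tcp_rot: [-1.565, 0.527, -2.64]
ft_force: [-0.6, -0.5, -1.1]
opening: 0.142
```

Request:
{"fn": "apply_moves", "kwargs": {
  "increments": [
    [[0, -0.6, 0], [0, 0, 0], 0.8],
    [[0, -1.2, 0], [0, 0, 0], 0.8],
    [[0, -1.5, 0], [0, 0, 0], 0.8],
    [[0, -1.5, 0], [0, 0, 0], 0.8],
    [[0, 0, 0], [0, 0, 0], 0.8]
  ]
}}

```text
t: 20.9
eef_pos: [584.2, 187.2, 117.7]
tcp_rot: [-1.566, 0.525, -2.641]
ft_force: [-0.0, -0.1, -1.3]
opening: 0.148
```

```bash
python3 - <<'E'
from h import *
plan([(tcp(-31,110),Q,3,0.8)])
E
```

```text
t 20.9 [584.2 187.2 117.7] f [-0.  -0.1 -1.3] op 0.148 q [0.12 0.49 2.04 1.02 0.21 0.23]
[[-0.06, -1.55, 0.03],[-0.1, 0.0, 0.0],0.8],
[[-0.05, -1.55, 0.03],[-0.1, 0.0, -0.1],0.8],
[[-0.06, -1.55, 0.02],[-0.1, 0.0, 0.0],0.8],
-- at [565.4 176.2 158.8]
```

Request:
{"fn": "apply_moves", "kwargs": {
  "increments": [
    [[0, -1.5, 0], [0, 0, 0], 0.8],
    [[0, -1.6, 0], [0, 0, 0], 0.8],
    [[0, -2, 0], [0, 0, 0], 0.8],
    [[0, -2, 0], [0, 0, 0], 0.8],
    [[0, 0, 0], [0, 0, 0], 0.8]
  ]
}}

```text
t: 21.52
eef_pos: [552.5, 170.7, 177.8]
tcp_rot: [-1.568, 0.523, -2.641]
ft_force: [-0.4, 0.0, -1.4]
opening: 0.145
```

```bash
python3 - <<'E'
from h import *
V=tool(yw-90)
plan([([555,80,270],V,6,.8),([552,-306,250],V,8,.8)])
E
```

```text
t 21.52 [552.5 170.7 177.8] f [-0.4  0.  -1.4] op 0.145 q [0.09 0.35 2.07 0.7  0.31 0.54]
[[-0.17, -1.67, 1.35],[0.0, 0.0, -5.0],0.8],
[[-0.03, -1.68, 1.35],[0.0, 0.0, -5.0],0.8],
[[0.13, -1.68, 1.35],[-0.1, 0.0, -5.0],0.8],
[[0.26, -1.66, 1.35],[0.0, 0.0, -5.0],0.8],
[[0.41, -1.63, 1.35],[0.0, 0.0, -5.0],0.8],
[[0.56, -1.59, 1.34],[0.0, 0.0, -5.0],0.8],
-- at [554.9  80.  270. ]
[[2.35, 0.25, 4.22],[0.0, 0.0, 0.0],0.8],
[[2.34, 0.26, 4.21],[0.0, 0.0, 0.0],0.8],
[[2.35, 0.25, 4.22],[0.0, 0.0, 0.0],0.8],
[[2.34, 0.25, 4.22],[0.0, 0.0, 0.0],0.8],
[[2.35, 0.26, 4.21],[0.0, 0.0, 0.0],0.8],
[[2.34, 0.25, 4.22],[0.0, 0.0, 0.0],0.8],
[[2.35, 0.26, 4.22],[0.0, 0.0, 0.0],0.8],
[[2.34, 0.25, 4.21],[0.0, -0.1, 0.0],0.8],
-- at [ 552. -306.  250.]
```

Request:
{"fn": "apply_moves", "kwargs": {
  "increments": [
    [[-0.1, -1.7, 1.3], [0, 0, -5], 0.8],
    [[0, -1.7, 1.3], [0, 0, -5], 0.8],
    [[0.1, -1.7, 1.3], [0, 0, -5], 0.8],
    [[0.3, -1.7, 1.3], [0, 0, -5], 0.8],
    [[0.4, -1.7, 1.3], [0, 0, -5], 0.8]
  ]
}}

```text
t: 22.15
eef_pos: [552.3, 98.5, 250.7]
tcp_rot: [-1.58, 0.073, -2.637]
ft_force: [0.2, 0.5, -0.9]
opening: 0.147
```

Request:
{"fn": "apply_moves", "kwargs": {
  "increments": [
    [[0.6, -1.6, 1.3], [0, 0, -5], 0.8],
    [[2.3, 0, 4.2], [0, 0, 0], 0.8],
    [[2.3, 0, 4.2], [0, 0, 0], 0.8],
    [[2.3, 0, 4.2], [0, 0, 0], 0.8],
    [[0, 0, 0], [0, 0, 0], 0.8]
  ]
}}

```text
t: 22.78
eef_pos: [557.8, -60.0, 259.5]
tcp_rot: [-1.596, -0.013, -2.624]
ft_force: [-0.7, -0.1, -1.0]
opening: 0.14
```

```bash
python3 - <<'E'
from h import *
V=tool(yw-90)
plan([([552,-306,245],V,5,.8)])
E
```

```text
t 22.77 [557.8 -60.  259.5] f [-0.7 -0.1 -1. ] op 0.14 q [-0.23  0.37  1.64  0.01  1.16  0.82]
[[2.53, 0.22, 4.23],[0.3, 0.2, 0.1],0.8],
[[2.52, 0.23, 4.23],[0.3, 0.2, 0.2],0.8],
[[2.5, 0.25, 4.24],[0.2, 0.2, 0.1],0.8],
[[2.48, 0.26, 4.25],[0.3, 0.1, 0.2],0.8],
[[2.49, 0.28, 4.25],[0.3, 0.2, 0.1],0.8],
-- at [ 552. -306.  245.]
```

Request:
{"fn": "apply_moves", "kwargs": {
  "increments": [
    [[2.5, 0.1, 4.2], [0.3, 0.2, 0.1], 0.8],
    [[2.5, 0.1, 4.2], [0.3, 0.2, 0.1], 0.8],
    [[2.5, 0.1, 4.2], [0.3, 0.2, 0.1], 0.8],
    [[2.5, 0.1, 4.2], [0.3, 0.2, 0.1], 0.8],
    [[1.9, 0, 3.4], [0.3, 0.2, 0.1], 0.8]
  ]
}}

```text
t: 23.4
eef_pos: [557.9, -292.3, 246.3]
tcp_rot: [-1.581, 0.004, -2.628]
ft_force: [0.2, -0.5, -1.9]
opening: 0.146
```

Request:
{"fn": "apply_moves", "kwargs": {
  "increments": [
    [[0, 0, 0], [0, 0, 0], 0.8],
    [[0, 2, 0], [0, 0, 0], 0.8],
    [[0, 2, 0], [0, 0, 0], 0.8],
    [[0, 1, 0], [0, 0, 0], 0.8],
    [[0, 0, 0], [0, 0, 0], 0.8]
  ]
}}

```text
t: 24.02
eef_pos: [561.1, -286.5, 190.6]
tcp_rot: [-1.59, 0.01, -2.623]
ft_force: [-0.7, -0.5, -1.3]
opening: 0.142
```

```bash
python3 - <<'E'
from h import *
V=tool(yw-90)
plan([([552,-306,170],V,2,.8)])
s=read_camera("side"); save(s,"p2.png",(240,220,440,400),3)
E
```

```text
t 24.02 [ 561.1 -286.5  190.6] f [-0.7 -0.5 -1.3] op 0.142 q [-0.58  0.53  1.57  0.02  1.06  0.46]
[[0.89, 1.01, 0.64],[0.5, 0.5, -0.3],0.8],
[[0.87, 1.02, 0.64],[0.6, 0.5, -0.2],0.8],
-- at [ 552.1 -306.   170. ]
```

View pics/p2.png

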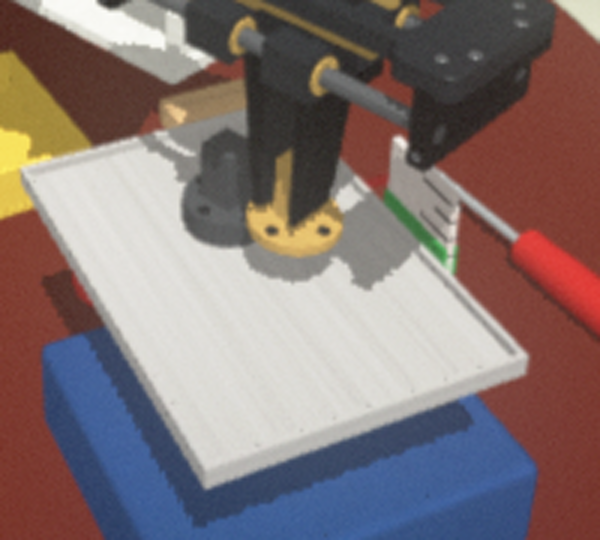

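The thin casting hangs upright over the pan at (295,225), beside the thick one at (218,195). I shift it about 25 mm away before lowering.

Request:
{"fn": "apply_moves", "kwargs": {
  "increments": [
    [[0.9, 0, 0.8], [0.5, 0.5, -0.3], 0.8],
    [[0.9, 0, 0.8], [0.5, 0.5, -0.3], 0.8],
    [[0, 0, 0], [0, 0, 0], 0.8],
    [[0, 0.6, 0], [0, 0, 0], 0.8],
    [[0, 0.6, 0], [0, 0, 0], 0.8]
  ]
}}

```text
t: 24.7
eef_pos: [553.5, -311.7, 180.4]
tcp_rot: [-1.567, 0.001, -2.642]
ft_force: [0.1, 0.0, -2.1]
opening: 0.145
```

```bash
python3 - <<'E'
from h import *
V=tool(yw-90)
plan([([552,-310,148],V,4,.8)])
E
```

```text
t 24.7 [ 553.5 -311.7  180.4] f [ 0.1  0.  -2.1] op 0.145 q [-0.62  0.54  1.57 -0.    1.03  0.46]
[[0.01, 0.81, -0.06],[-0.1, 0.0, 0.0],0.8],
[[0.02, 0.81, -0.05],[0.0, 0.0, 0.0],0.8],
[[0.01, 0.81, -0.06],[-0.1, 0.0, 0.0],0.8],
[[0.02, 0.81, -0.06],[0.0, -0.1, 0.0],0.8],
-- at [ 552. -310.  148.]
```

Request:
{"fn": "apply_moves", "kwargs": {
  "increments": [
    [[0, 0.7, 0], [0, 0, 0], 0.8],
    [[0, 0.7, 0], [0, 0, 0], 0.8],
    [[0, 0.6, 0], [0, 0, 0], 0.8],
    [[0, 0.4, 0], [0, 0, 0], 0.8],
    [[0, 0, 0], [0, 0, 0], 0.8]
  ]
}}

```text
t: 25.32
eef_pos: [553.5, -311.2, 153.7]
tcp_rot: [-1.568, -0.0, -2.641]
ft_force: [-0.7, 0.4, -0.6]
opening: 0.146
```

Request:
{"fn": "apply_moves", "kwargs": {
  "increments": [
    [[0, 0, 0], [0, 0, 0], 0.8],
    [[0, 0, 0], [0, 0, 0], 0.8],
    [[0, 0, 0], [0, 0, 0], 0.8],
    [[0, 0, 0], [0, 0, 0], 0.8],
    [[0, 0, 0], [0, 0, 0], 0.8]
  ]
}}

```text
t: 25.95
eef_pos: [553.6, -311.3, 154.4]
tcp_rot: [-1.568, 0.0, -2.641]
ft_force: [-0.1, -0.5, -0.3]
opening: 0.142
```

Now the last 6 mm, then release gently and rise.

Request:
{"fn": "apply_moves", "kwargs": {
  "increments": [
    [[0, 0.6, 0], [0, 0, 0], 0.8],
    [[0, 0, 0], [0, 0, 0], 0.8],
    [[0, 0, 0], [0, 0, 0], 1.6],
    [[0, 0, 0], [0, 0, 0], 1.9],
    [[0, 0, 0], [0, 0, 0], 2.5]
  ]
}}

```text
t: 26.58
eef_pos: [553.8, -311.4, 148.1]
tcp_rot: [-1.567, 0.001, -2.641]
ft_force: [0.5, 0.4, 0.1]
opening: 0.239
```

Request:
{"fn": "apply_moves", "kwargs": {
  "increments": [
    [[0, 0, 0], [0, 0, 0], 3.4],
    [[0, 0, 0], [0, 0, 0], 3.4],
    [[0, -1, 0], [0, 0, 0], 3.4],
    [[0, -3, 0], [0, 0, 0], 3.4],
    [[0, -4, 0], [0, 0, 0], 3.4]
  ]
}}

```text
t: 27.2
eef_pos: [552.9, -310.7, 228.7]
tcp_rot: [-1.572, -0.002, -2.641]
ft_force: [-0.1, -0.4, 0.6]
opening: 0.355
```

Request:
{"fn": "apply_moves", "kwargs": {
  "increments": [
    [[5, -2, 0], [0, 0, 0], 3.4],
    [[6, -2, 0], [0, 0, 0], 3.4],
    [[5, 0, 0], [0, 0, 0], 3.4],
    [[0, 0, 0], [0, 0, 0], 3.4],
    [[0, 0, 0], [0, 0, 0], 3.4]
  ]
}}

```text
t: 27.82
eef_pos: [410.4, -389.7, 277.1]
tcp_rot: [-1.562, 0.001, -2.64]
ft_force: [0.3, 0.4, 0.1]
opening: 0.359
```

```bash
python3 - <<'E'
from h import *
s=read_camera("side"); t=read_camera("top")
save(s,"e1.png",(210,120,470,400),2.1)
cv2.imwrite("pics/e1.png",np.hstack([cv2.imread("pics/e1.png")[:, :, :]]))
c=lambda p,x,y,wd,ht,k: cv2.resize(p["img"][y:y+ht,x:x+wd,::-1],None,fx=k,fy=k,interpolation=cv2.INTER_CUBIC)
cv2.imwrite("pics/e1.png",np.hstack([c(s,200,140,190,220,2),c(s,345,245,80,88,5)]))
for n,p in(("side",s),("top",t)):
  for k in("pointer","band_mid","pan_floor"):
    for d in nets.mark_of(p,k)[:2]: print(n,k,round(d["confidence"],2),w(p,d["point"]).round(1))
print(readout.state()["t"],readout.state()["eef_pos"])
E
```

```text
side pointer 0.71 [584.  257.1  67.1]
side band_mid 0.58 [ 645.8 -257.3  135.5]
side band_mid 0.23 [ 7.747e+02 -1.498e+02  4.000e-01]
side pan_floor 0.69 [ 554.  -269.9  133. ]
top pointer 0.84 [ 646.5 -248.8  133.7]
top pan_floor 0.74 [ 550.7 -268.4  135.5]
top pan_floor 0.53 [ 551.8 -306.6  135.1]
28.225 [ 410.57986454 -389.37580519  276.13397901]
```

View pics/e1.png

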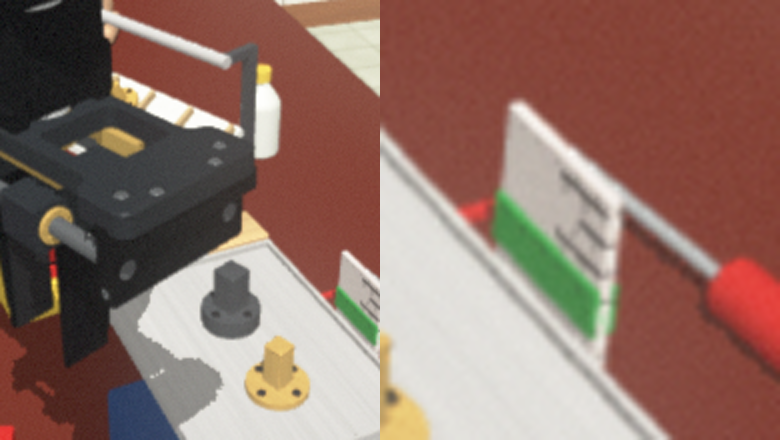

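```bash
python3 - <<'E'
from h import *
p=read_camera("side")
for nm,P in dict(plate_top_left=(637,-232,172),bandtop=(637,-232,141),bandbot=(637,-232,125)).items():
    print(nm,((px(p,P)-(345,245))*5+(380,0)).round())
for z in(143.5,137,131.5,126): print(z,[((px(p,(x,-225,z))-(345,245))*5+(380,0)).round() for x in(625,637,648)])
t=read_camera("top")
hs=[cv2.cvtColor(q["img"],cv2.COLOR_RGB2HSV) for q in(p,)]
h=hs[0];m=((h[...,0]>172)|(h[...,0]<5))&(h[...,1]>200)&(h[...,2]>140); ys,xs=np.nonzero(m[270:300,355:372]); print("red",xs.mean()+355,ys.mean()+270,len(xs), sorted(zip(xs+355,ys+270)))
for y in("reject",):
  for q in(p,t):
    for d in nets.mark_of(q,y)[:4]: print(round(d["confidence"],2),w(q,d["point"]).round())
for d in nets.mark_of(t,"pointer")[:1]+nets.mark_of(t,"band_mid")[:1]: print(d["confidence"],w(t,d["point"]).round(1))
cv2.imwrite("pics/e2.png",t["img"][:,:,::-1])
E
```

```text
plate_top_left [514. 102.]
bandtop [506. 190.]
bandbot [501. 234.]
143.5 [array([458., 176.]), array([496., 169.]), array([531., 163.])]
137 [array([457., 194.]), array([494., 187.]), array([529., 180.])]
131.5 [array([456., 209.]), array([493., 202.]), array([527., 195.])]
126 [array([454., 224.]), array([492., 217.]), array([526., 210.])]
red nan nan 0 []
0.58 [468.  41.   3.]
0.58 [ 382. -228.    2.]
0.65 [ 380. -229.    1.]
0.61 [532. -99.   1.]
0.58 [464.  43.   2.]
0.75 [ 647.3 -252.6  132.1]
0.48 [ 644.3 -256.7  135.3]<stdin>:8: RuntimeWarning: Mean of empty slice.
  ret = ret.dtype.type(ret / rcount)
```

View pics/e2.png

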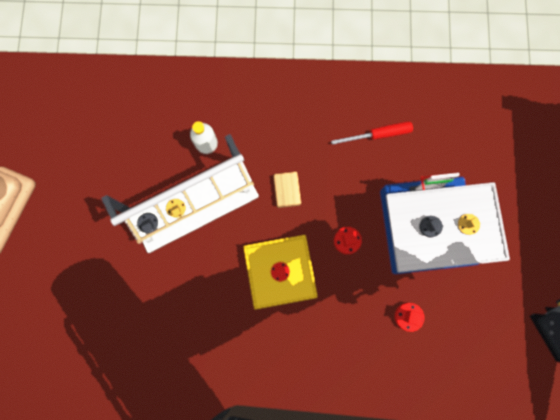

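The top view shows the reject in the tray at (280,271). On the pan are the thick casting at (430,226) and the thin one at (470,225). The other two castings are in the rack, and the bystanders have not moved. The band spans z of about 125 to 141 and the pointer reads about 129 to 132, so I'm handing in.

```bash
python3 -c "
from h import *
print(env.job_done())"
```

```text
the job is handed in; nothing more can be done
None
```

I've handed the job in at about 29 s of robot time; the hand-in gave no verdict.

- **Reject:** the red reject from the pan (the 42 mm one, not the two larger look-alikes on the table) is in the yellow tray. It measures within about 6 mm of the tray's centre.
- **Charge:** one thick grey and one thin brass casting stand stem up on the pan. I lowered each with the pan and released it near zero force. The other thick and thin castings are still in the rack.
- **Pointer:** projecting the gauge plate puts the green band at z ≈ 125–141 mm (middle about 133). The pointer is at about 129 mm from the side picture and 132–134 mm from the top-view network, so it is inside the band.
- **Bystanders:** the screwdriver, glue bottle and wooden block look unmoved in the last top view.

**Checks that disagreed or failed:**
- The side network's last pointer report was false: it pointed at the rack.
- My colour search for the red bar found nothing, so I read the bar's height from the enlarged crop.
- The networks' band-middle heights ranged from 131 to 135.5 mm.
- Near the rack the arm drifted about 9 mm towards the lamp bar on the second approach. I corrected it before grasping and saw no contact force.

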